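# Hang a parts bin on the slatwall display

## Task

Pick up the empty steel parts bin from the counter and hang it on the slatwall display, in the upper groove, midway between the two bins already hanging there: tilt its front up, feel the lip at its back into the groove, then turn it down level and let go only once it sits fully home, flat against the board. Work gently, never forcing the bin against the display, and leave the brake parts on the counter where they are.

Things in the scene. Friction and masses are not known exactly. Their poses are not given: they have to be found in the camera images.
- bin_mid (a point): Centre of the empty dark steel bin to be hung: 54 mm wide (y), 95 mm deep (x), open on top, walls 2.5 mm. Point half-way along its depth, 36 mm above its underside. x from low front to back, y across, z up. Back 72 mm high; sides 72 mm high over the rear 58 mm, then sloping to the 34 mm high front. Stands upright on the counter; its sides can be gripped from outside.
- bin_lip (a point): Middle of the top edge of the bin's lip (x 54.75, z 52.5 mm from bin_mid, bin's axes). From the top of the back wall a web, 2.5 mm thick, 44 mm wide, underside 69.5 mm above the bin's underside, runs 8.5 mm rearward and ends in the lip, turned up, 2.5 mm thick: front face 6 mm, rear face 8.5 mm behind the bin's back face, top edge 19 mm above the web's underside.
- bin: The empty bin again, at the centre of its underside; same axes; 0.14 to 0.24 kg. It goes in with its front raised 35 to 45 degrees, lip slid up and in. Home, its web rests on the mouth's lower edge, its lip is up behind the upper slat, its back against the board; 3 mm of play lets it droop 2 or 3 degrees. Thin sheet metal: push it on the display with a few newtons, never 25.
- groove (a point): Nominal middle of the upper groove: on the board's front plane, at the mouth's lower edge, 185 mm above the counter, midway between the two hanging bins. x level into the board, y along the groove, z up. The board was clamped on its stand by hand: truly it sits up to 9 mm higher or lower and up to 5 mm further in or out (not off in y or turned): find the mouth by feel. Mouth 14 mm high.
- slat (a point): Nominal middle of the front face of the slat above that groove (same axes; 37 mm above groove, as unsure as groove): 46 mm high, 420 mm long, 3 mm thick at the mouth, top end of the board. The slat below the mouth: 86 mm high, also 3 mm thick at the mouth. Behind both, the T-groove reaches from 6 mm below to 16 mm above the mouth and back to 17 mm from the front plane.
- display: Countertop slatwall display, fixed and heavy: foot plate 170 x 400 x 8 mm, two posts, board 420 mm wide, 20 mm thick, from 35 to 245 mm above the counter (unsure as groove says), two grooves 100 mm apart. Origin on the counter below groove; same axes. Two bins like the empty one hang in the upper groove, middles 137 mm to either side, each 54 mm wide, standing out 95 mm.
- pads: Stack of four dark brake pads, 45 x 118 x 61 mm, origin at the centre of its underside; leave alone.
- piston: Upright steel caliper piston, 54 mm across, 57 mm high, origin at the centre of its underside; leave alone.
- caliper: Cast aluminium brake caliper, about 85 x 168 x 119 mm, 2.4 kg, origin at the centre of its underside; leave alone.
Things that resemble listed ones, but are neither listed nor needed, are in the scene too. What is shaped like the bin but blue or purple is not meant.

How it is judged:
By the outcome, as a careful person would: the job done as asked, in the order asked, and still so for the second after the job is handed in, with the robot touching nothing.
It also fails if it takes over 61 s, if anything falls off the work surface, if the arm or the gripper's body presses on something with over 40 N, if the wrist force passes 120 N, or if a joint passes its speed limit or range.

## Robot

A 6-joint arm with a two-finger parallel gripper is mounted at the origin on the work surface. World frame = base frame: x ahead of the robot, y to its left, z up, the work surface at z = 0. Lengths are in m, angles in degrees, forces in N, time in s.
With the tool pointing down it reaches from about 0.4 to 0.825 m from the base axis. Payload 7 kg.
Tool frame: the origin (TCP) lies at the very end of the fingers, on their centre line; the grasp point (between the pads) lies 19 mm behind it; x points along the fingers, z is the direction in which the jaws open and shut, and the axes are right-handed (so a half turn about x gives the same grasp; the last joint's range is limited). The gripper opens to 88 mm and grips with 3 to 60 N. Pads are 19 mm wide; open, the fingers measure 130 mm over their backs; the gripper's body (78 mm by 193 mm) begins 47 mm behind the grasp point.
Start: joints at [-49.326, 20.546, 0.682, 0, -70.136, -16.507], TCP at [0.276, -0.616, 0.227] pointing down, gripper open.
Joint ranges: [-176.03, 176.03], [-82.01, 121.73], [-58.28, 71.71], [-173.87, 95.51], [-174.79, -0.11], [-173.66, 173.66]. Speed limits (degrees/s): [136.94, 136.94, 172.46, 180, 180, 180].

## Interface

Orientations are given as [roll, pitch, yaw] about the fixed x, y, z axes, in that order (R = Rz(yaw) Ry(pitch) Rx(roll)).
In Python, from plant import * gives the robot as it stands.
- The arm moves only by the tool arm_command, never from a script. Its argument "commands" is one flat list of numbers, 5 for each row, row after row: the shift along the tool's x, y, z in mm, then the turn about the tool's x in degrees, then the opening in per cent of the stroke, from 0 (shut) to 100 (fully open). A call has 1 to 5 rows; each row shifts and turns the pose as measured when the row begins, along the tool's axes as they then stand; what a row does not reach is not made up. A row lasts 1/8 s, in which the tool goes at most 62.5 mm and 10.7 degrees, less where a joint would pass 70% of its speed; a pose out of reach is approached as far as the arm can. A call is refused whole if a number of a shift passes 62.5 or a number of a turn 10.7, either way. A call with a gripper value outside its range is refused whole. The fingers move at their own pace and stop on an object; the grip force is fixed at half the most. Time passes only in rows, so rows that do not move let the fingers close. It gives the time, the measured TCP pose, the force and the opening at its end, in the units of the state.
- get_obs(): the state, without advancing time (a new reading comes with each control period).
- snapshot(name): name is "scene" or "top"; returns a dict with "frame" (420x560x3 uint8, blue, green, red), "fov_y" (degrees; the focal length in pixels is half the picture's height over the tangent of half this angle, whatever the lens; pixels are square), "cx", "cy" (the principal point, pixels), "world_to_cam" (4x4, takes a point from world to camera coordinates). Camera axes: x right, y up, looking along -z (the intrinsics and any distortion apply to the point x, -y, -z); pixel columns grow to the right and rows downward; lengths in m; the calibration is good to about 2 mm. A picture is of the moment at which its call begins. There is no depth.
- close_job(): hands the job in, once; it reports no verdict.
The state is a dict: "clock": time; "joint_pos": joint angles; "qvel": joint speeds; "tau": joint torques, N m; "tool_pos": TCP position; "orientation": TCP orientation; "force": force on the tool from outside, world axes, zero at the start; "moment": the same for the moment, N m; "opening": finger opening in m.
Only numpy, scipy, OpenCV 4.12 (cv2) and the standard library are available. Lean on these libraries where they do the work, as an engineer would, in place of code of your own. Each camera call takes 0.05 s, during which the arm holds its last target. There are 200 camera calls.

## Working session

There is one attempt and no reset: what is moved stays moved. The work goes in short steps, Python scripts to look and compute and a tool call to move; the robot and the scene stay as the last step left them, time stands still between calls to the robot, and variables do not carry over. Pictures are saved under pics/ and viewed, about 8 in all and at most 12, crops included, and the job is handed in when it is done.

Besides the shell and the picture viewer there is one more tool, called after "Request:" as name(argument=value, ...), one argument or row to a line, values as JSON. arm_command: Moves the arm, as the interface text tells. Its arguments: {"type":"object","properties":{"commands":{"type":"array"}},"required":["commands"]}

```bash
ls; mkdir -p pics; python3 - <<'E'
from plant import *
import cv2
for n in ("scene","top"):
    s=snapshot(n); cv2.imwrite(f"pics/{n}0.png",s["frame"]); print(n,s["fov_y"],s["cx"],s["cy"],[k for k in s]); print(s["world_to_cam"].round(3).tolist() if hasattr(s["world_to_cam"],'round') else s["world_to_cam"])
print(get_obs())
E
```

```text
pics
scene 57.472791754994226 281.67678830296774 212.05759448557976 ['frame', 'fov_y', 'cx', 'cy', 'world_to_cam']
[[-0.672, 0.74, 0.012, 0.334], [-0.536, -0.499, 0.681, 0.203], [0.51, 0.451, 0.732, -1.39], [0.0, 0.0, 0.0, 1.0]]
top 42.288857859574804 288.95319932688193 206.67574251929668 ['frame', 'fov_y', 'cx', 'cy', 'world_to_cam']
[[0.012, -1.0, -0.016, 0.07], [0.997, 0.011, 0.074, -0.574], [-0.074, -0.017, 0.997, -1.251], [0.0, 0.0, 0.0, 1.0]]
{'clock': 0.1, 'joint_pos': array([-4.93252926e+01,  2.05869720e+01,  6.37791304e-01, -1.59147724e-02,
       -7.01371458e+01, -1.65068715e+01]), 'qvel': array([-0.01089363, -0.16256349,  0.14687657,  0.08720064,  0.01984216,
        0.04555367]), 'tau': array([-1.96507171e-03, -5.84161627e+01,  2.93752134e+01,  7.01552331e+00,
        1.01539999e-02, -5.56078805e-05]), 'tool_pos': array([ 0.27612733, -0.61544134,  0.22571682]), 'orientation': array([  6.67560035,  89.91238618, 120.83801771]), 'force': array([-0.81032185,  0.72638619,  0.76295191]), 'moment': array([ 0.0235742 , -0.01110908, -0.0096846 ]), 'opening': 0.08776173710643735}
```

View pics/scene0.png

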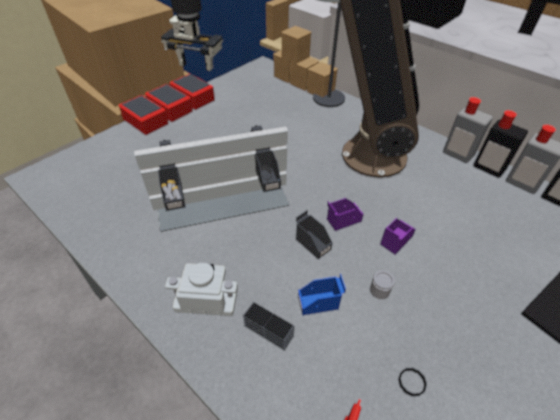

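View pics/top0.png

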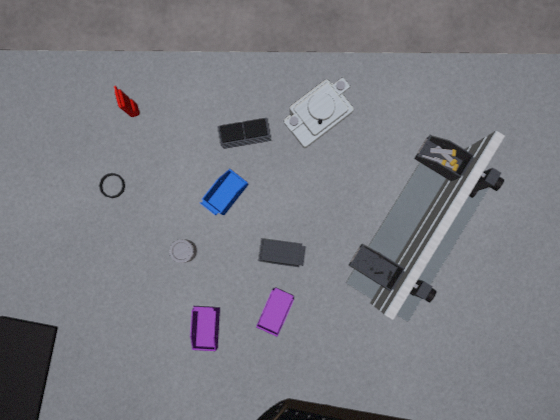

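```bash
cat > h.py <<'E'
import numpy as np, cv2
from plant import *
def cam(s):
    W=np.array(s["world_to_cam"]); f=s["frame"].shape[0]/2/np.tan(np.radians(s["fov_y"]/2)); return W,f,s["cx"],s["cy"]
def ray(s,u,v):
    W,f,cx,cy=cam(s); d=np.array([(u-cx)/f,-(v-cy)/f,-1]); R=W[:3,:3]; return -R.T@W[:3,3], R.T@d
def onz(s,u,v,z):
    o,d=ray(s,u,v); return o+d*(z-o[2])/d[2]
def proj(s,p):
    W,f,cx,cy=cam(s); c=W[:3,:3]@np.asarray(p)+W[:3,3]; return np.array([cx+f*c[0]/-c[2], cy-f*c[1]/-c[2]])
def tri(s1,p1,s2,p2):
    o1,d1=ray(s1,*p1); o2,d2=ray(s2,*p2); A=np.stack([d1,-d2],1); t=np.linalg.lstsq(A,o2-o1,rcond=None)[0]
    a,b=o1+d1*t[0],o2+d2*t[1]; return (a+b)/2,np.linalg.norm(a-b)
E
python3 - <<'E'
from h import *
a=snapshot("top");b=snapshot("scene")
import pickle; pickle.dump((a,b),open("s0.pkl","wb"))
A,B=a["frame"],b["frame"]
g=lambda I,x,y,w,h,k:cv2.resize(I[y:y+h,x:x+w],None,fx=k,fy=k,interpolation=cv2.INTER_CUBIC)
t=g(A,245,220,80,60,5); u=g(B,280,200,80,60,5)           # 400x300 each
c=g(A,340,120,180,210,1.667)[:300,:300]; d=g(B,130,120,175,110,2.28)[:300,:400]
top=np.hstack([t,u]); 
bot=np.zeros((300,800,3),np.uint8); bot[:c.shape[0],:c.shape[1]]=c; bot[:d.shape[0],400:400+d.shape[1]]=d
cv2.imwrite("pics/crop1.png",np.clip(np.vstack([top,bot]).astype(float)*1.5,0,255).astype(np.uint8))
E
```

```text
(no output)
```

View pics/crop1.png

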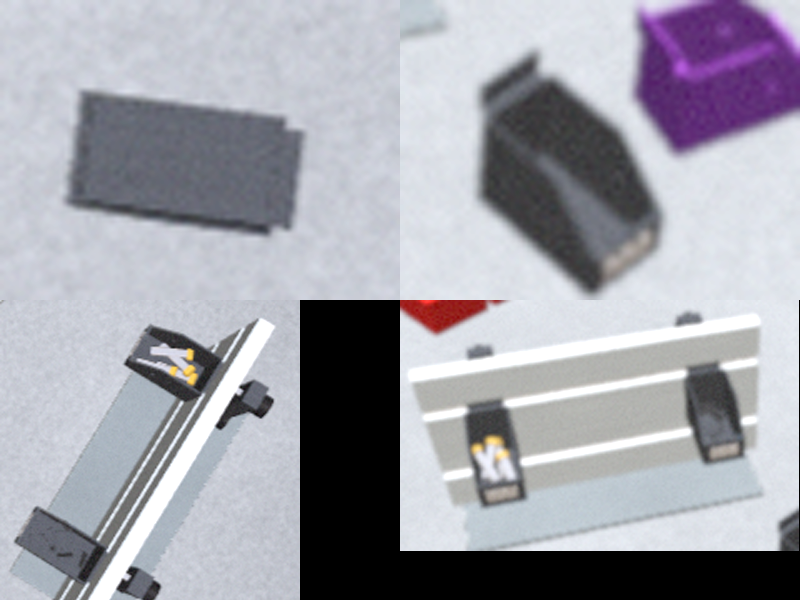

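```bash
python3 - <<'E'
from h import *
import pickle
a,b=pickle.load(open("s0.pkl","rb"))
A=a["frame"]; g=A.min(2)
for s in(a,b): print("cam", ray(s,0,0)[0].round(3))
m=(g>225).astype(np.uint8); cs=cv2.findContours(m,0,2)[0]; c=max(cs,key=cv2.contourArea)
r=cv2.minAreaRect(c); P=cv2.boxPoints(r); print("white",r,cv2.contourArea(c)); W=np.array([onz(a,*p,.245) for p in P]); print(W.round(4)); print("centre",onz(a,*r[0],.245).round(4),"sides",[np.linalg.norm(W[i]-W[i-1]).round(4) for i in range(4)])
for i in (0,1):
    d=W[i+1]-W[i]; print("dir",np.degrees(np.arctan2(d[1],d[0])).round(2))
roi=A.max(2)[215:285,245:325]; m=(roi<125).astype(np.uint8); c=max(cv2.findContours(m,0,2)[0],key=cv2.contourArea)
print("bin rect",cv2.minAreaRect(c), cv2.approxPolyDP(c,1.5,True).reshape(-1,2)+[245,215])
B=lambda u,v,z:onz(a,245+u/5,220+v/5,z)
L1,L2=B(302,130,.0885),B(292,228,.0885); print("lip",L1.round(4),L2.round(4),np.linalg.norm(L1-L2))
K1,K2=B(285,116,.072),B(270,232,.072); print("back",K1.round(4),K2.round(4),np.linalg.norm(K1-K2))
for z in(0,.034):
  F1,F2=B(83,92,z),B(70,205,z); print("front",z,F1.round(4),F2.round(4),np.linalg.norm(F1-F2))
# scene check: bin corners; front bottom
S=lambda u,v,z:onz(b,280+(u-400)/5,200+v/5,z)
print("scene lip ends",S(538,52,.0885).round(4),S(485,92,.0885).round(4)); print("front bottom",S(597,292,0).round(4),S(658,228,0.0).round(4))
print("plate front edge scene", [onz(b,130+(u-400)/2.28,120+(v-300)/2.28,.008).round(4) for u,v in((470,548),(760,492))])
E
```

```text
cam [0.479 0.055 1.291]
cam [1.042 0.482 0.875]Traceback (most recent call last):
  File "<stdin>", line 6, in <module>
ValueError: max() iterable argument is empty
```

```bash
cat > m.py <<'E'
from h import *
import pickle
a,b=pickle.load(open("s0.pkl","rb"))
A=a["frame"]; g=A.min(2); print("max",g[100:330,340:520].max(), np.percentile(g,50))
m=np.zeros_like(g); m[100:330,340:520]=(g[100:330,340:520]>0.88*g[100:330,340:520].max()); cs=cv2.findContours(m,0,2)[0]; c=max(cs,key=cv2.contourArea)
r=cv2.minAreaRect(c); P=cv2.boxPoints(r); print("white",r,cv2.contourArea(c)); W=np.array([onz(a,*p,.245) for p in P]); print(W.round(4)); print("centre",onz(a,*r[0],.245).round(4),"sides",[np.linalg.norm(W[i]-W[i-1]).round(4) for i in range(4)])
for i in (0,1):
    d=W[i+1]-W[i]; print("dir",np.degrees(np.arctan2(d[1],d[0])).round(2))
roi=A.max(2)[215:285,245:325]; m=(roi<0.66*np.median(roi)).astype(np.uint8); c=max(cv2.findContours(m,0,2)[0],key=cv2.contourArea)
print("bin rect",cv2.minAreaRect(c), (cv2.approxPolyDP(c,1.5,True).reshape(-1,2)+[245,215]).tolist())
B=lambda u,v,z:onz(a,245+u/5,220+v/5,z)
L1,L2=B(302,130,.0885),B(292,228,.0885); print("lip",L1.round(4),L2.round(4),np.linalg.norm(L1-L2))
K1,K2=B(285,116,.072),B(270,232,.072); print("back",K1.round(4),K2.round(4),np.linalg.norm(K1-K2))
for z in(0,.034):
  F1,F2=B(83,92,z),B(70,205,z); print("front",z,F1.round(4),F2.round(4),np.linalg.norm(F1-F2))
S=lambda u,v,z:onz(b,280+(u-400)/5,200+v/5,z)
print("scene lip ends",S(538,52,.0885).round(4),S(485,92,.0885).round(4)); print("front bottom",S(597,292,0).round(4),S(658,228,0.0).round(4))
print("plate front edge scene", [onz(b,130+(u-400)/2.28,120+(v-300)/2.28,.008).round(4) for u,v in((470,548),(760,492))])
E
python3 m.py
```

```text
max 194 130.0
white ((444.2201843261719, 224.93795776367188), (9.294719696044922, 215.07171630859375), 31.304122924804688) 1769.5
[[ 0.3535 -0.1105  0.245 ]
 [ 0.7091 -0.3271  0.245 ]
 [ 0.6997 -0.3423  0.245 ]
 [ 0.3447 -0.1256  0.245 ]]
centre [ 0.5248 -0.2252  0.245 ] sides [np.float64(0.0174), np.float64(0.4163), np.float64(0.0178), np.float64(0.416)]
dir -31.34
dir -121.7
bin rect ((36.73630905151367, 37.60040283203125), (44.677433013916016, 23.41962242126465), 7.765166282653809) [[261, 240], [259, 260], [294, 266], [302, 265], [304, 246], [301, 244], [268, 239]]
lip [0.4816 0.0385 0.0885] [0.4385 0.0425 0.0885] 0.04330506060067473
back [0.4878 0.046  0.072 ] [0.436  0.0521 0.072 ] 0.052144981807826216
front 0 [0.4985 0.1415 0.    ] [0.445  0.1469 0.    ] 0.053806718000752804
front 0.034 [0.498  0.1393 0.034 ] [0.4459 0.1444 0.034 ] 0.05239019135045562
scene lip ends [0.4399 0.0463 0.0885] [0.4832 0.0442 0.0885]
front bottom [0.4921 0.1397 0.    ] [0.4324 0.1373 0.    ]
plate front edge scene [array([ 0.7317, -0.269 ,  0.008 ]), array([ 0.4   , -0.0609,  0.008 ])]
```

```bash
cat >> h.py <<'E'
from scipy.spatial.transform import Rotation as Ro
def pose(o=None):
    o=o or get_obs(); R=Ro.from_euler("xyz",o["orientation"],degrees=True).as_matrix(); return np.array(o["tool_pos"]),R,o
def zang(R): return np.degrees(np.arctan2(R[1,2],R[0,2]))
def state():
    p,R,o=pose(); print("t %.2f"%o["clock"],"pos",p.round(4),"zang %.1f tilt %.1f"%(zang(R),np.degrees(np.arccos(-R[2,0]))),"F",o["force"].round(1),"M",o["moment"].round(2),"open %.4f"%o["opening"])
def plan(way,step=58):
    """way: list of (xyz, zangle); prints rows in tool axes"""
    p,R,o=pose(); state(); out=[]
    for t,za in way:
        t=np.asarray(t); n=max(1,int(np.ceil(max(np.linalg.norm(t-p)*1e3/step, abs(za-zang(R))/10)))); d=(t-p)/n; a=-(za-zang(R))/n
        a=-(((za-zang(R)+180)%360)-180)/n
        for _ in range(n):
            s=R.T@d*1e3; out.append([*s.round(0),round(a,1)]); R=R@Ro.from_euler("x",a,degrees=True).as_matrix()
        p=t
    for i,r in enumerate(out): print(i,*r)
E
python3 - <<'E'
from h import *
plan([([.28,-.60,.31],114.2),([.45,.05,.31],173.7),([.4674,.1045,.13],173.7)])
E
```

```text
t 0.20 pos [ 0.2762 -0.6156  0.2259] zang 114.2 tilt 0.1 F [-0.1  0.5 -0. ] M [-0.02  0.04 -0.05] open 0.0873
0 -42.0 -5.0 6.0 -0.0
1 -42.0 -5.0 6.0 -0.0
2 0.0 -35.0 44.0 -5.0
3 0.0 -39.0 40.0 -5.0
4 0.0 -42.0 37.0 -5.0
5 0.0 -45.0 33.0 -5.0
6 0.0 -48.0 29.0 -5.0
7 0.0 -50.0 25.0 -5.0
8 0.0 -52.0 20.0 -5.0
9 0.0 -54.0 16.0 -5.0
10 0.0 -55.0 11.0 -5.0
11 0.0 -56.0 6.0 -5.0
12 0.0 -56.0 2.0 -5.0
13 0.0 -56.0 -3.0 -5.0
14 45.0 -14.0 -3.0 0.0
15 45.0 -14.0 -3.0 0.0
16 45.0 -14.0 -3.0 0.0
17 45.0 -14.0 -3.0 0.0
```

Request:
arm_command(
  commands=[-42,-5,6,0,100,-42,-5,6,0,100,0,-35,44,-5,100,0,-39,40,-5,100,0,-42,37,-5,100],
)

```text
clock: 0.82
tool_pos: [0.3227, -0.4359, 0.3095]
orientation: [-3.7, 89.6, 125.5]
force: [1.7, 0.2, 0.1]
opening: 0.0876
```

Request:
arm_command(
  commands=[0,-45,33,-5,100,0,-48,29,-5,100,0,-50,25,-5,100,0,-52,20,-5,100,0,-54,16,-5,100],
)

```text
clock: 1.45
tool_pos: [0.3909, -0.1559, 0.311]
orientation: [-53.0, 89.7, 102.1]
force: [1.0, -0.2, 1.4]
opening: 0.0876
```

Request:
arm_command(
  commands=[0,-55,11,-5,100,0,-56,6,-5,100,0,-56,2,-5,100,0,-56,-3,-5,100],
)

```text
clock: 1.95
tool_pos: [0.4413, 0.0703, 0.3136]
orientation: [-106.1, 89.6, 69.7]
force: [1.4, 0.6, 0.2]
opening: 0.0879
```

```bash
python3 - <<'E'
from h import *
plan([([.4674,.1045,.13],173.7),([.4674,.1045,.033],173.7)],45)
E
```

```text
t 1.95 pos [0.4413 0.0703 0.3136] zang 175.8 tilt 0.4 F [1.4 0.6 0.2] M [-0.09 -0.09  0.01] open 0.0879
0 37.0 -7.0 -5.0 0.4
1 37.0 -7.0 -5.0 0.4
2 37.0 -7.0 -5.0 0.4
3 37.0 -7.0 -4.0 0.4
4 37.0 -7.0 -4.0 0.4
5 32.0 0.0 0.0 0.0
6 32.0 0.0 0.0 0.0
7 32.0 0.0 0.0 0.0
```

Request:
arm_command(
  commands=[37,-7,-5,0.4,100,37,-7,-5,0.4,100,37,-7,-5,0.4,100,37,-7,-4,0.4,100,37,-7,-4,0.4,100],
)

```text
clock: 2.58
tool_pos: [0.4705, 0.1114, 0.1269]
orientation: [-123.8, 89.2, 50.5]
force: [0.8, 0.3, 0.5]
opening: 0.0875
```

```bash
python3 - <<'E'
from h import *
plan([([.4674,.1045,.033],173.7)],35)
s=snapshot("scene");I=cv2.resize(s["frame"][100:300,220:420],None,fx=3,fy=3); cv2.imwrite("pics/c2.png",cv2.convertScaleAbs(I,alpha=1.5))
E
```

```text
t 2.58 pos [0.4705 0.1114 0.1269] zang 174.2 tilt 0.8 F [0.8 0.3 0.5] M [ 0.07  0.08 -0.01] open 0.0875
0 31.0 3.0 1.0 0.2
1 31.0 3.0 1.0 0.2
2 31.0 3.0 1.0 0.2
```

View pics/c2.png

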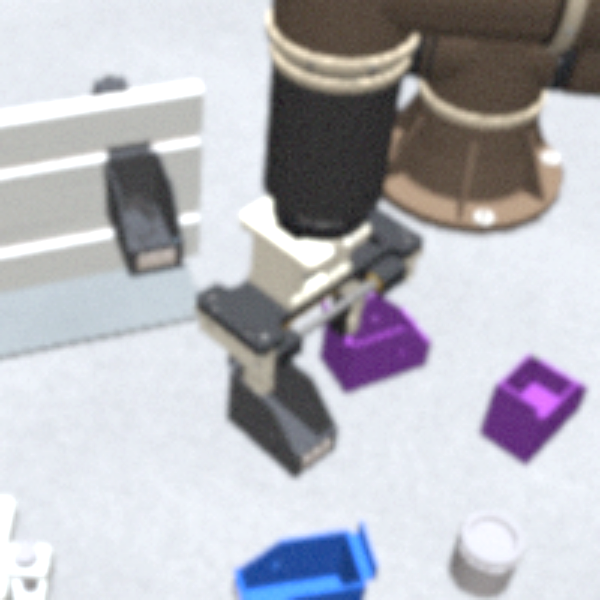

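Request:
arm_command(
  commands=[31,3,1,0.2,100,31,3,1,0.2,100,31,3,1,0.2,100,0,0,0,0,100,0,0,0,0,100],
)

```text
clock: 3.25
tool_pos: [0.4664, 0.1035, 0.03]
orientation: [-113.4, 89.4, 60.2]
force: [-1.0, -0.3, -0.3]
opening: 0.0876
```

```bash
python3 - <<'E'
from h import *
plan([([.4674,.1045,.033],173.7)],35)
E
```

```text
t 3.25 pos [0.4664 0.1035 0.03  ] zang 173.7 tilt 0.6 F [-1.  -0.3 -0.3] M [0.01 0.05 0.03] open 0.0876
0 -3.0 -1.0 -1.0 -0.0
```

Good. Raise 3 mm and close on the bin.

Request:
arm_command(
  commands=[-3,-1,-1,0,75,0,0,0,0,66,0,0,0,0,62,0,0,0,0,50,0,0,0,0,40],
)

```text
clock: 3.88
tool_pos: [0.4687, 0.1053, 0.0364]
orientation: [-121.2, 89.2, 52.4]
force: [0.8, 0.5, -2.8]
opening: 0.0539
```

```bash
python3 - <<'E'
from h import *
state()
E
```

```text
t 3.88 pos [0.4687 0.1053 0.0364] zang 173.7 tilt 0.8 F [ 0.8  0.5 -2.8] M [ 0.04 -0.06  0.02] open 0.0539
```

```bash
python3 - <<'E'
from h import *
plan([([.4687,.1053,.10],173.7),([.600,-.103,.10],148.5)],45)
E
```

```text
t 3.88 pos [0.4687 0.1053 0.0364] zang 173.7 tilt 0.8 F [ 0.8  0.5 -2.8] M [ 0.04 -0.06  0.02] open 0.0539
0 -32.0 -0.0 -0.0 -0.0
1 -32.0 -0.0 -0.0 -0.0
2 -0.0 32.0 -26.0 4.2
3 -0.0 30.0 -28.0 4.2
4 -0.0 28.0 -30.0 4.2
5 -0.0 26.0 -32.0 4.2
6 -0.0 23.0 -34.0 4.2
7 -0.0 21.0 -35.0 4.2
```

Request:
arm_command(
  commands=[-32,0,0,0,40,-32,0,0,0,40,0,32,-26,4.2,40,0,30,-28,4.2,40,0,28,-30,4.2,40],
)

```text
clock: 4.5
tool_pos: [0.5339, -0.0005, 0.1007]
orientation: [-101.6, 89.3, 59.4]
force: [0.9, 0.1, -1.9]
opening: 0.0539
```

Request:
arm_command(
  commands=[0,26,-32,4.2,40,0,23,-34,4.2,40,0,21,-35,4.2,40,0,0,0,0,40],
)

```text
clock: 5.0
tool_pos: [0.6001, -0.1108, 0.0971]
orientation: [-66.5, 89.4, 81.2]
force: [-0.5, 0.5, -2.0]
opening: 0.054
```

```bash
python3 - <<'E'
from h import *
plan([([.600,-.103,.040],148.5)],45)
s=snapshot("scene");I=cv2.resize(s["frame"][130:300,130:330],None,fx=3.5,fy=3.5); cv2.imwrite("pics/c3.png",cv2.convertScaleAbs(I,alpha=1.5))
E
```

```text
t 5.00 pos [ 0.6001 -0.1108  0.0971] zang 147.7 tilt 0.6 F [-0.5  0.5 -2. ] M [0.01 0.18 0.04] open 0.0540
0 29.0 -3.0 2.0 -0.4
1 29.0 -3.0 2.0 -0.4
```

View pics/c3.png

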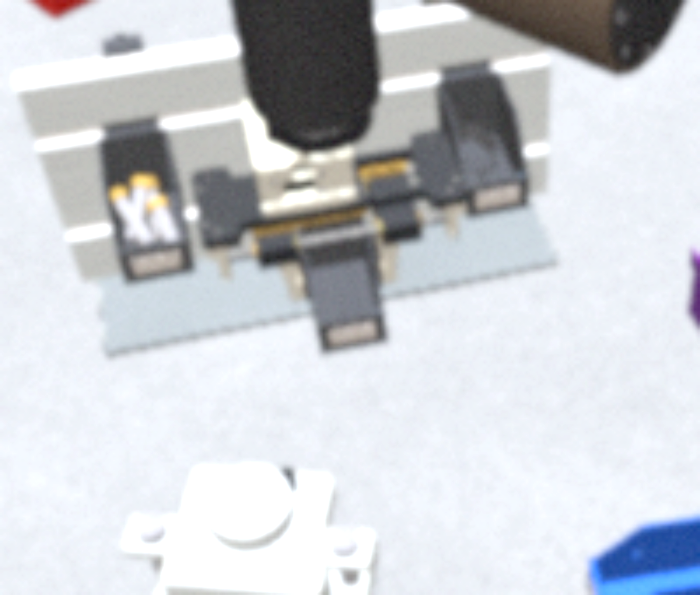

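Request:
arm_command(
  commands=[28,-4,2,-0.4,40,28,-4,2,-0.4,40,0,0,0,0,40],
)

```text
clock: 5.42
tool_pos: [0.5983, -0.0986, 0.0396]
orientation: [-54.3, 89.4, 94.5]
force: [-0.3, 0.9, -2.2]
opening: 0.0537
```

```bash
cat >> h.py <<'E'
U=np.array([np.cos(np.radians(-121.5)),np.sin(np.radians(-121.5))]); V=np.array([-U[1],U[0]]); G=np.array([.530,-.217])
def disp():
    p,R,o=pose(); d=p[:2]-G; f=o["force"]; print("t %.2f TCP board-frame mm: x %.1f y %.1f z %.1f"%(o["clock"],d@U*1e3,d@V*1e3,p[2]*1e3),"zang %.1f tilt %.1f"%(zang(R),np.degrees(np.arccos(-R[2,0]))),"F(u,v,z) %.1f %.1f %.1f"%(f[:2]@U,f[:2]@V,f[2]),"M(u,v) %.2f %.2f"%(o["moment"][:2]@U,o["moment"][:2]@V),"open %.4f"%o["opening"], "toolx",R[:,0].round(3))
E
python3 -c "
from h import *
disp()"
```

```text
t 5.42 TCP board-frame mm: x -136.6 y -3.6 z 39.6 zang 148.8 tilt 0.6 F(u,v,z) -0.6 -0.7 -2.2 M(u,v) -0.07 -0.03 open 0.0537 toolx [-0.001  0.011 -1.   ]
```

Request:
arm_command(
  commands=[1,4,0,0,40,0,4,0,0,40,0,4,0,0,40,0,3,0,0,40,0,2,0,0,40],
)

```text
clock: 6.05
tool_pos: [0.5916, -0.1109, 0.0428]
orientation: [-84.8, 89.1, 64.0]
force: [0.1, 9.0, -0.9]
opening: 0.0539
```

```bash
python3 -c "
from h import *
disp()"
```

```text
t 6.05 TCP board-frame mm: x -122.7 y -2.9 z 42.8 zang 148.8 tilt 0.9 F(u,v,z) -7.7 -4.6 -0.9 M(u,v) -2.30 3.25 open 0.0539 toolx [ 0.007  0.014 -1.   ]
```

```bash
python3 - <<'E'
from h import *
p,R,o=pose(); print(o["force"].round(2),o["moment"].round(3),o["joint_pos"].round(1))
s=snapshot("scene");t=snapshot("top");k=lambda I:cv2.resize(I,None,fx=3,fy=3,interpolation=cv2.INTER_CUBIC)
I=np.hstack([k(s["frame"][140:330,150:280]),k(t["frame"][100:290,290:425])]); cv2.imwrite("pics/c4.png",cv2.convertScaleAbs(I,alpha=1.5)); print(I.shape)
E
```

```text
[ 0.11  8.99 -0.91] [ 3.972  0.264 -0.149] [  7.5  23.7 -21.   -1.1 -44.8 -37.9]
(570, 795, 3)
```

View pics/c4.png

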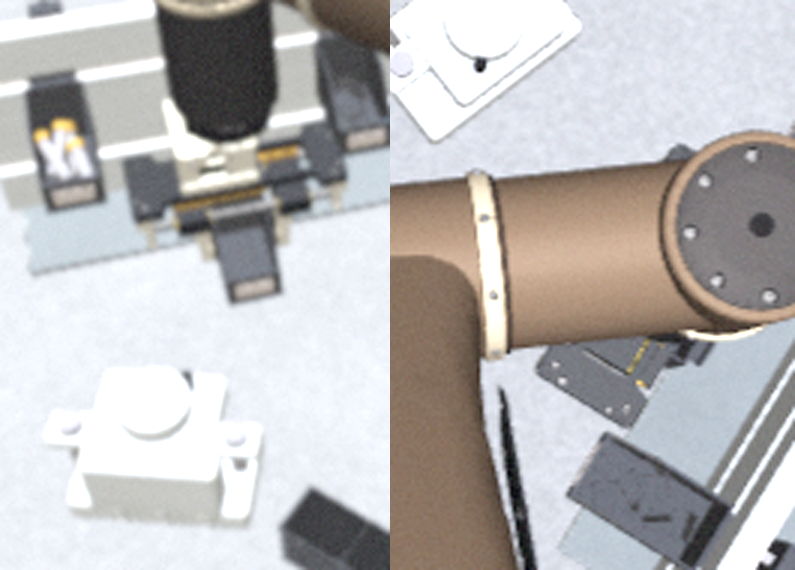

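Request:
arm_command(
  commands=[3,-4,0,0,40,3,0,0,0,40,0,3,0,0,40,0,2,0,0,40],
)

```text
clock: 6.65
tool_pos: [0.5924, -0.1113, 0.0379]
orientation: [-93.5, 88.9, 55.3]
force: [-0.8, 12.2, 3.8]
opening: 0.0538
```

```bash
python3 -c "
from h import *
disp()"
```

```text
t 6.65 TCP board-frame mm: x -122.8 y -2.0 z 37.9 zang 148.8 tilt 1.1 F(u,v,z) -9.9 -7.1 3.8 M(u,v) -2.53 3.81 open 0.0538 toolx [ 0.011  0.015 -1.   ]
```

Request:
arm_command(
  commands=[-1,2,1,0,40,-2,3,0.5,0,40,-2,3,0,0,40],
)

```text
clock: 7.02
tool_pos: [0.5892, -0.1152, 0.0428]
orientation: [-99.0, 88.6, 49.7]
force: [2.2, 6.3, -3.7]
opening: 0.0533
```

```bash
python3 -c "
from h import *
disp()"
```

```text
t 7.03 TCP board-frame mm: x -117.8 y -2.7 z 42.8 zang 148.7 tilt 1.4 F(u,v,z) -6.6 -1.4 -3.7 M(u,v) -0.97 2.89 open 0.0533 toolx [ 0.016  0.019 -1.   ]
```

Request:
arm_command(
  commands=[-2,3,0,0,40,-2,3,0,0,40,-1.5,3,0,0,40,-1.5,3,0,0,40],
)

```text
clock: 7.52
tool_pos: [0.585, -0.1221, 0.0489]
orientation: [-99.9, 88.1, 48.7]
force: [1.6, 8.3, -2.9]
opening: 0.0542
```

```bash
python3 -c "
from h import *
disp()"
```

```text
t 7.53 TCP board-frame mm: x -109.7 y -2.7 z 48.9 zang 148.6 tilt 1.9 F(u,v,z) -8.0 -3.0 -2.9 M(u,v) -1.03 2.94 open 0.0542 toolx [ 0.022  0.025 -0.999]
```

Request:
arm_command(
  commands=[-2,4,0.3,0,40,-2,4,0.3,0,40,-1.5,4,0.3,0,40,-1.5,4,0.3,0,40,-1.5,4,0.3,0,40],
)

```text
clock: 8.15
tool_pos: [0.5772, -0.1346, 0.0568]
orientation: [-103.6, 87.4, 44.9]
force: [2.1, 7.1, -2.6]
opening: 0.054
```

```bash
python3 - <<'E'
from h import *
disp()
s=snapshot("scene");k=lambda I:cv2.resize(I,None,fx=6,fy=6,interpolation=cv2.INTER_CUBIC)
cv2.imwrite("pics/c5.png",cv2.convertScaleAbs(k(s["frame"][180:250,180:270]),alpha=1.5))
E
```

```text
t 8.15 TCP board-frame mm: x -94.9 y -2.8 z 56.8 zang 148.5 tilt 2.6 F(u,v,z) -7.2 -1.9 -2.6 M(u,v) -0.60 2.82 open 0.0540 toolx [ 0.032  0.032 -0.999]
```

View pics/c5.png

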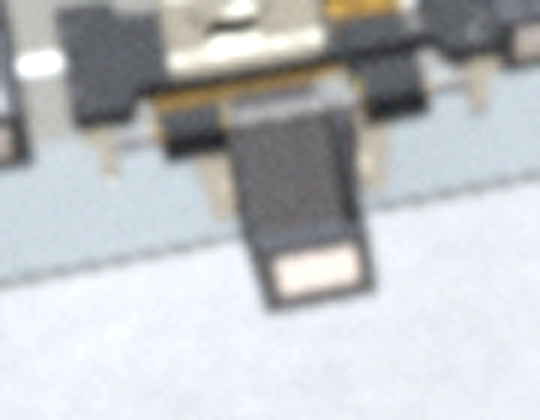

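```bash
cat >> h.py <<'E'
def binang(u,v):
    "tilt from the pixel of the front-bottom edge's middle (scene), on the plane y=TCP's"
    s=snapshot("scene"); p,R,o=pose(); n=np.array([*V,0]); oo,d=ray(s,u,v); q=oo+d*((p-oo)@n)/(d@n); g=p-.019*R[:,0]
    r=np.array([(q-g)[:2]@U,(q-g)[2]])*1e3; print("front-bottom rel grasp",r.round(1),"len %.1f (67)"%np.linalg.norm(r),"front-up %.1f"%(np.degrees(np.arctan2(-39,-55)-np.arctan2(r[0],r[1])+4*np.pi)%360))
E
python3 -c "
from h import *
binang(233.8,229.8)"
```

```text
front-bottom rel grasp [-74.7 -14.7] len 76.2 (67) front-up 316.5
```

```bash
cat >> h.py <<'E'
def frontang(b,t):
    s=snapshot("scene"); p,R,o=pose(); n=np.array([*V,0]); Q=[]
    for u,v in (b,t):
        oo,d=ray(s,u,v); q=oo+d*((p-oo)@n)/(d@n); Q.append(np.array([(q[:2]-G)@U,q[2]])*1e3)
    e=Q[1]-Q[0]; print("bottom",Q[0].round(1),"top",Q[1].round(1),"len %.1f (34)"%np.linalg.norm(e),"front-up %.1f"%np.degrees(np.arctan2(e[0],e[1])))
E
python3 -c "
from h import *
frontang((233.8,229.8),(231.3,219.5))
disp()"
```

```text
bottom [-168.4   61. ] top [-136.1   69.2] len 33.3 (34) front-up 75.8
t 8.30 TCP board-frame mm: x -94.7 y -2.9 z 56.9 zang 148.5 tilt 2.6 F(u,v,z) -6.1 -1.0 -0.9 M(u,v) -0.67 2.38 open 0.0539 toolx [ 0.032  0.032 -0.999]
```

```bash
cat >> h.py <<'E'
def rows(s=None):
    s=s or snapshot("scene"); p,R,o=pose(); g=p-.019*R[:,0]
    for th in range(0,61,10):
        c,q=np.cos(np.radians(th)),np.sin(np.radians(th)); out=[]
        for x,z in ((-39,-55),(-39,-21)):
            r=np.array([x*c+z*q,-x*q+z*c])/1e3; out.append(proj(s,g+np.array([*(U*r[0]),r[1]])))
        print(th,np.round(out,1).tolist())
E
python3 -c "
from h import *
rows()"
```

```text
0 [[232.5, 229.7], [231.6, 222.0]]
10 [[232.9, 230.3], [231.6, 221.1]]
20 [[233.2, 230.2], [231.5, 219.8]]
30 [[233.3, 229.4], [231.3, 218.1]]
40 [[233.3, 227.9], [231.0, 216.0]]
50 [[233.1, 225.7], [230.6, 213.7]]
60 [[232.7, 222.8], [230.1, 211.1]]
```

Request:
arm_command(
  commands=[-1.5,4,0.3,0,40,-1.5,5,0.3,0,40,-1,5,0.3,0,40,-1,5,0.3,0,40,-1,5,0.3,0,40],
)

```text
clock: 8.98
tool_pos: [0.5673, -0.1508, 0.0624]
orientation: [-106.2, 86.8, 42.2]
force: [2.1, 7.8, -2.1]
opening: 0.0538
```

```bash
python3 -c "
from h import *
disp()"
```

```text
t 8.97 TCP board-frame mm: x -76.0 y -2.8 z 62.4 zang 148.4 tilt 3.2 F(u,v,z) -7.8 -2.2 -2.1 M(u,v) -0.65 2.79 open 0.0538 toolx [ 0.042  0.038 -0.998]
```

Request:
arm_command(
  commands=[-0.5,5,0.3,0,40,-0.3,5,0,0,40],
)

```text
clock: 9.22
tool_pos: [0.5631, -0.1577, 0.0631]
orientation: [-106.8, 86.5, 41.5]
force: [1.3, 7.3, -0.5]
opening: 0.0536
```

Request:
arm_command(
  commands=[-15,-25,0,0,40,-20,-30,0,0,40,-20,-30,0,0,40],
)

```text
clock: 9.6
tool_pos: [0.602, -0.0891, 0.1216]
orientation: [-102.1, 86.8, 46.0]
force: [0.5, -0.3, -1.8]
opening: 0.0534
```

```bash
python3 - <<'E'
from h import *
disp(); s=snapshot("scene"); rows(s)
k=lambda I:cv2.resize(I,None,fx=6,fy=6,interpolation=cv2.INTER_CUBIC)
cv2.imwrite("pics/c6.png",cv2.convertScaleAbs(k(s["frame"][175:265,170:270]),alpha=1.5))
E
```

```text
t 9.60 TCP board-frame mm: x -146.7 y -5.4 z 121.6 zang 148.0 tilt 3.2 F(u,v,z) 0.0 0.6 -1.8 M(u,v) 0.00 -0.23 open 0.0534 toolx [ 0.038  0.04  -0.998]
0 [[234.7, 228.5], [233.7, 220.1]]
10 [[235.2, 229.1], [233.8, 219.1]]
20 [[235.5, 229.0], [233.7, 217.7]]
30 [[235.7, 228.1], [233.5, 215.8]]
40 [[235.6, 226.4], [233.1, 213.5]]
50 [[235.4, 224.0], [232.7, 210.9]]
60 [[235.1, 220.9], [232.2, 208.1]]
```

View pics/c6.png

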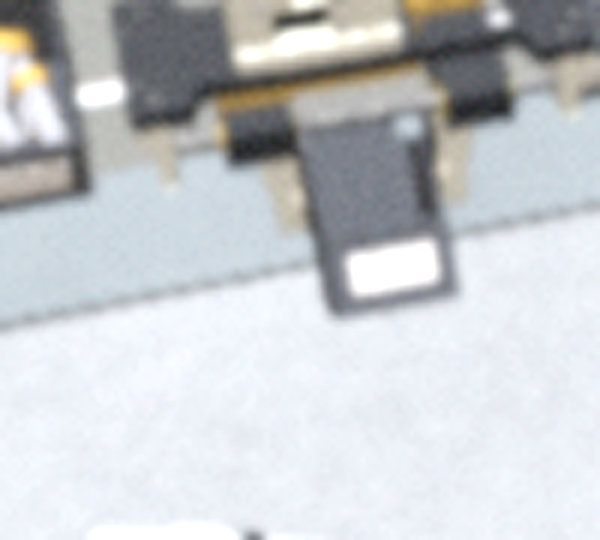

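Request:
arm_command(
  commands=[-20,10,-2.5,0,40,-20,12,-2.5,0,40,0,14,0,0,40,0,8,0,0,40,0,0,0,0,40],
)

```text
clock: 10.28
tool_pos: [0.5819, -0.1306, 0.1608]
orientation: [-103.2, 86.8, 45.0]
force: [0.3, 0.7, -3.0]
opening: 0.0538
```

```bash
python3 - <<'E'
from h import *
import pickle
disp(); a,b=pickle.load(open("s0.pkl","rb"))
f=lambda u,v:onz(a,340+u/1.667,120+(v-300)/1.667,.1495)
P=[f(158,325),f(128,365),f(38,508),f(18,540)]
for p in P: d=p[:2]-G; print((d@U*1e3).round(1),(d@V*1e3).round(1))
s=snapshot("scene"); cv2.imwrite("pics/c7.png",cv2.convertScaleAbs(cv2.resize(s["frame"][120:240,130:300],None,fx=4.5,fy=4.5,interpolation=cv2.INTER_CUBIC),alpha=1.5))
E
```

```text
t 10.28 TCP board-frame mm: x -100.8 y -0.9 z 160.8 zang 148.2 tilt 3.2 F(u,v,z) -0.7 -0.1 -3.0 M(u,v) -0.06 -0.22 open 0.0538 toolx [ 0.04   0.039 -0.998]
-85.8 169.8
-91.4 105.7
-92.9 -109.2
-93.1 -156.6
```

View pics/c7.png

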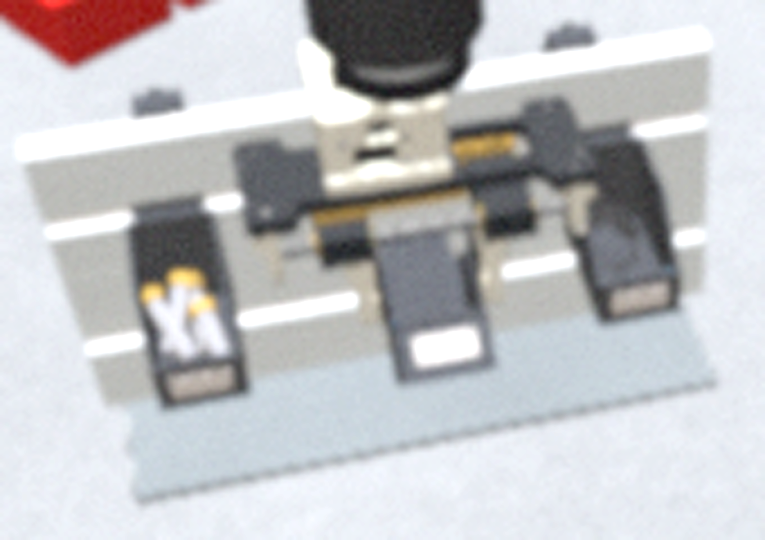

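Request:
arm_command(
  commands=[0,10,0,0,40,0,8,0,0,40,0,2,0,0,40,0,2,0,0,40],
)

```text
clock: 10.82
tool_pos: [0.5694, -0.1498, 0.1582]
orientation: [-101.7, 86.9, 46.6]
force: [-0.0, 0.4, -1.8]
opening: 0.0541
```

```bash
python3 -c "
from h import *
disp()"
```

```text
t 10.82 TCP board-frame mm: x -77.9 y -1.5 z 158.2 zang 148.2 tilt 3.1 F(u,v,z) -0.3 -0.2 -1.8 M(u,v) -0.12 -0.21 open 0.0541 toolx [ 0.037  0.04  -0.999]
```

Request:
arm_command(
  commands=[0,1.5,0,0,40,-0.3,1.5,0,0,40],
)

```text
clock: 11.08
tool_pos: [0.5679, -0.1524, 0.1584]
orientation: [-101.8, 86.9, 46.4]
force: [0.7, -0.5, -2.5]
opening: 0.0538
```

Request:
arm_command(
  commands=[0,1.5,0,0,40,-0.3,1.5,0,0,40],
)

```text
clock: 11.32
tool_pos: [0.5663, -0.155, 0.1587]
orientation: [-101.9, 86.9, 46.3]
force: [-0.9, 0.1, -2.8]
opening: 0.0538
```

Request:
arm_command(
  commands=[0,1.5,0,0,40,-0.3,1.5,0,0,40],
)

```text
clock: 11.58
tool_pos: [0.5647, -0.1577, 0.1588]
orientation: [-102.0, 86.9, 46.2]
force: [-0.1, -0.4, -2.3]
opening: 0.0539
```

```bash
python3 -c "
from h import *
disp()"
```

```text
t 11.57 TCP board-frame mm: x -68.7 y -1.4 z 158.8 zang 148.2 tilt 3.1 F(u,v,z) 0.4 0.1 -2.3 M(u,v) -0.10 -0.28 open 0.0539 toolx [ 0.038  0.04  -0.998]
```

Request:
arm_command(
  commands=[0,1.5,0,0,40,-0.2,1.5,0,0,40],
)

```text
clock: 11.82
tool_pos: [0.5629, -0.1604, 0.1589]
orientation: [-101.9, 86.9, 46.3]
force: [-0.3, -0.4, -1.9]
opening: 0.0541
```

Request:
arm_command(
  commands=[0,1.5,0,0,40,-0.2,1.5,0,0,40],
)

```text
clock: 12.08
tool_pos: [0.562, -0.1622, 0.159]
orientation: [-102.2, 86.7, 46.0]
force: [2.9, 8.4, -2.1]
opening: 0.054
```

```bash
python3 -c "
from h import *
disp()"
```

```text
t 12.07 TCP board-frame mm: x -63.5 y -1.3 z 159.0 zang 148.2 tilt 3.3 F(u,v,z) -8.7 -1.9 -2.1 M(u,v) -1.03 3.11 open 0.0540 toolx [ 0.04   0.041 -0.998]
```

Request:
arm_command(
  commands=[-6,-3,0,0,40,-6,0.3,0,0,40,0,1.5,0,0,40,0,1.5,0,0,40,0,1,0,0,40],
)

```text
clock: 12.7
tool_pos: [0.5623, -0.1622, 0.1726]
orientation: [-103.2, 86.5, 45.0]
force: [2.1, 6.4, -0.6]
opening: 0.054
```

Request:
arm_command(
  commands=[-3,-2,0,0,40,0,1.5,0,0,40,0,1.5,0,0,40],
)

```text
clock: 13.08
tool_pos: [0.5623, -0.1624, 0.176]
orientation: [-103.5, 86.4, 44.7]
force: [2.5, 11.6, 0.3]
opening: 0.0539
```

```bash
python3 -c "
from h import *
disp()"
```

```text
t 13.07 TCP board-frame mm: x -63.4 y -1.0 z 176.0 zang 148.2 tilt 3.6 F(u,v,z) -11.2 -4.0 0.3 M(u,v) -1.46 3.69 open 0.0539 toolx [ 0.045  0.045 -0.998]
```

Request:
arm_command(
  commands=[-3,-2,0,0,40,0,1.5,0,0,40,0,1,0,0,40],
)

```text
clock: 13.45
tool_pos: [0.5625, -0.1625, 0.1793]
orientation: [-104.0, 86.3, 44.3]
force: [1.5, 8.5, 1.2]
opening: 0.0536
```

Request:
arm_command(
  commands=[-3,-2,0,0,40,0,1.5,0,0,40,0,1,0,0,40],
)

```text
clock: 13.82
tool_pos: [0.5614, -0.1635, 0.182]
orientation: [-103.3, 86.3, 44.9]
force: [1.3, 3.9, -1.4]
opening: 0.0537
```

```bash
python3 -c "
from h import *
disp()"
```

```text
t 13.82 TCP board-frame mm: x -62.0 y -1.1 z 182.0 zang 148.2 tilt 3.7 F(u,v,z) -4.0 -0.9 -1.4 M(u,v) -0.55 1.24 open 0.0537 toolx [ 0.045  0.045 -0.998]
```

Request:
arm_command(
  commands=[0,1.2,0,0,40,0,1.2,0,0,40],
)

```text
clock: 14.08
tool_pos: [0.5614, -0.1637, 0.1822]
orientation: [-103.4, 86.1, 44.8]
force: [0.9, 8.2, 0.2]
opening: 0.0535
```

```bash
python3 -c "
from h import *
disp()"
```

```text
t 14.07 TCP board-frame mm: x -61.8 y -1.0 z 182.2 zang 148.2 tilt 3.9 F(u,v,z) -7.4 -3.5 0.2 M(u,v) -1.21 2.44 open 0.0535 toolx [ 0.049  0.048 -0.998]
```

Request:
arm_command(
  commands=[-3,-2,0,0,40,0,1.5,0,0,40,0,1,0,0,40],
)

```text
clock: 14.45
tool_pos: [0.5604, -0.165, 0.1851]
orientation: [-103.1, 86.2, 45.1]
force: [0.1, -0.6, -1.6]
opening: 0.0541
```

Request:
arm_command(
  commands=[-3,-2,0,0,40,0,1.5,0,0,40,0,1,0,0,40],
)

```text
clock: 14.82
tool_pos: [0.5596, -0.166, 0.1881]
orientation: [-102.9, 86.2, 45.3]
force: [0.9, 0.1, -2.7]
opening: 0.0538
```

```bash
python3 -c "
from h import *
disp()"
```

```text
t 14.82 TCP board-frame mm: x -58.9 y -1.4 z 188.1 zang 148.1 tilt 3.8 F(u,v,z) -0.6 0.7 -2.7 M(u,v) -0.06 -0.25 open 0.0538 toolx [ 0.047  0.047 -0.998]
```

Request:
arm_command(
  commands=[-2,0,0,0,40,-2,0,0,0,40],
)

```text
clock: 15.08
tool_pos: [0.5592, -0.1663, 0.1921]
orientation: [-102.7, 86.2, 45.5]
force: [-1.1, 0.3, -2.5]
opening: 0.0541
```

Request:
arm_command(
  commands=[-2.1,1.8,0,0,40,-2.1,1.8,0,0,40],
)

```text
clock: 15.32
tool_pos: [0.5571, -0.1697, 0.1964]
orientation: [-102.8, 86.2, 45.4]
force: [0.3, 1.0, -1.4]
opening: 0.0536
```

```bash
python3 -c "
from h import *
disp()"
```

```text
t 15.32 TCP board-frame mm: x -54.5 y -1.6 z 196.4 zang 148.2 tilt 3.8 F(u,v,z) -1.0 -0.3 -1.4 M(u,v) -0.16 -0.33 open 0.0536 toolx [ 0.046  0.047 -0.998]
```

Request:
arm_command(
  commands=[-2,1.7,0,0,40,-2,1.7,0,0,40],
)

```text
clock: 15.58
tool_pos: [0.555, -0.173, 0.2006]
orientation: [-102.8, 86.2, 45.4]
force: [0.8, -0.3, -1.7]
opening: 0.0539
```

Request:
arm_command(
  commands=[0.2,1.5,0,0,40,0.2,1.5,0,0,40],
)

```text
clock: 15.82
tool_pos: [0.5533, -0.1758, 0.2001]
orientation: [-103.0, 86.2, 45.2]
force: [-0.0, -0.0, -3.3]
opening: 0.0536
```

```bash
python3 - <<'E'
from h import *
disp(); s=snapshot("scene"); rows(s)
cv2.imwrite("pics/c8.png",cv2.convertScaleAbs(cv2.resize(s["frame"][140:230,160:280],None,fx=6.5,fy=6.5,interpolation=cv2.INTER_CUBIC),alpha=1.5))
E
```

```text
t 15.82 TCP board-frame mm: x -47.3 y -1.6 z 200.1 zang 148.1 tilt 3.8 F(u,v,z) 0.0 -0.0 -3.3 M(u,v) -0.09 -0.31 open 0.0536 toolx [ 0.047  0.047 -0.998]
0 [[224.4, 182.8], [223.2, 173.4]]
10 [[224.7, 182.9], [223.1, 172.1]]
20 [[224.9, 182.3], [222.9, 170.4]]
30 [[224.9, 180.9], [222.7, 168.2]]
40 [[224.8, 178.7], [222.3, 165.7]]
50 [[224.5, 175.9], [221.9, 163.0]]
60 [[224.1, 172.4], [221.3, 160.1]]
```

View pics/c8.png

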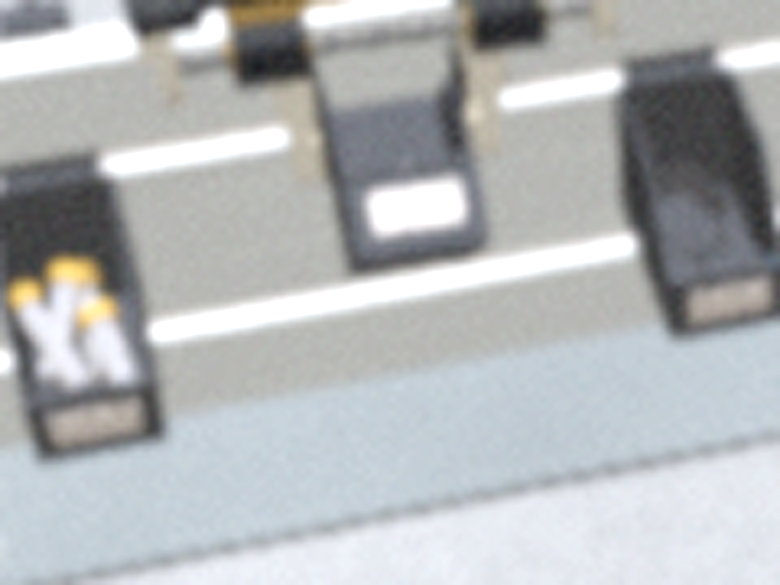

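Request:
arm_command(
  commands=[2,-0.2,0,0,40,2,-0.3,0,0,40,2,-0.3,0,0,40],
)

```text
clock: 16.25
tool_pos: [0.554, -0.1749, 0.1937]
orientation: [-102.9, 86.2, 45.3]
force: [-1.0, -0.9, 1.4]
opening: 0.0537
```

Request:
arm_command(
  commands=[2,-0.4,0,0,40,2,-0.4,0,0,40],
)

```text
clock: 16.5
tool_pos: [0.5549, -0.174, 0.1913]
orientation: [-103.9, 86.2, 44.3]
force: [-2.1, 3.0, 6.4]
opening: 0.0535
```

```bash
python3 -c "
from h import *
disp()"
```

```text
t 16.50 TCP board-frame mm: x -49.6 y -1.2 z 191.3 zang 148.2 tilt 3.8 F(u,v,z) -1.4 -3.4 6.4 M(u,v) -1.69 -0.25 open 0.0535 toolx [ 0.047  0.046 -0.998]
```

Request:
arm_command(
  commands=[2,0,0,0,40,2,0,0,0,40,2,0,0,0,40],
)

```text
clock: 16.88
tool_pos: [0.5558, -0.1728, 0.1884]
orientation: [-105.3, 86.1, 42.9]
force: [-2.3, 4.3, 6.8]
opening: 0.054
```

```bash
python3 -c "
from h import *
disp()"
```

```text
t 16.88 TCP board-frame mm: x -51.2 y -1.1 z 188.4 zang 148.2 tilt 3.9 F(u,v,z) -2.5 -4.2 6.8 M(u,v) -1.87 0.09 open 0.0540 toolx [ 0.05   0.046 -0.998]
```

Request:
arm_command(
  commands=[2.5,0.2,0.4,0,40,2.5,0.2,0.3,0,40,2.5,0.2,0.3,0,40,2.5,0.2,0.2,0,40,2.5,0.2,0.2,0,40],
)

```text
clock: 17.5
tool_pos: [0.5573, -0.1703, 0.1816]
orientation: [-109.2, 85.7, 39.2]
force: [-2.4, 4.0, 6.2]
opening: 0.0539
```

```bash
python3 -c "
from h import *
disp()"
```

```text
t 17.50 TCP board-frame mm: x -54.1 y -1.1 z 181.6 zang 148.3 tilt 4.3 F(u,v,z) -2.2 -4.2 6.2 M(u,v) -1.63 0.23 open 0.0539 toolx [ 0.058  0.047 -0.997]
```

Request:
arm_command(
  commands=[2.5,1,0.3,0,40,2.5,1,0.3,0,40,2.5,1,0.3,0,40,2.5,1,0.3,0,40,2.5,1,0.3,0,40],
)

```text
clock: 18.12
tool_pos: [0.5585, -0.1691, 0.1748]
orientation: [-112.2, 85.1, 36.3]
force: [-1.7, 5.0, 6.5]
opening: 0.0537
```

```bash
python3 -c "
from h import *
disp();rows()"
```

```text
t 18.12 TCP board-frame mm: x -55.7 y -0.7 z 174.8 zang 148.4 tilt 4.9 F(u,v,z) -3.4 -4.1 6.5 M(u,v) -1.91 1.02 open 0.0537 toolx [ 0.069  0.051 -0.996]
0 [[225.6, 191.7], [224.4, 182.6]]
10 [[226.0, 191.8], [224.4, 181.3]]
20 [[226.2, 191.3], [224.2, 179.7]]
30 [[226.2, 190.0], [224.0, 177.6]]
40 [[226.1, 188.0], [223.6, 175.2]]
50 [[225.8, 185.2], [223.2, 172.6]]
60 [[225.4, 181.9], [222.7, 169.7]]
```

Request:
arm_command(
  commands=[2.5,1.5,0.4,0,40,2.5,1.5,0.4,0,40,2.5,1.5,0.4,0,40,2.5,1.5,0.4,0,40,2.5,1.5,0.4,0,40],
)

```text
clock: 18.8
tool_pos: [0.5591, -0.1722, 0.1682]
orientation: [-117.1, 84.5, 31.6]
force: [-0.9, 2.3, 6.3]
opening: 0.0536
```

```bash
cat >> h.py <<'E'
def prof():
    s=snapshot("scene"); disp(); rows(s); p,R,o=pose(); c=int(proj(s,p-.039*np.array([*U,0]))[0])
    I=s["frame"].astype(float).mean(2)[:,c-1:c+3].mean(1); r=int(proj(s,p-.039*np.array([*U,.0]))[1]); print("col",c,"rows from",r-20,I[r-20:r+35].round(0).astype(int).tolist())
E
python3 -c "
from h import *
prof()"
```

```text
t 18.85 TCP board-frame mm: x -53.3 y 1.5 z 168.1 zang 148.6 tilt 5.5 F(u,v,z) -0.7 -1.9 5.0 M(u,v) -0.58 -0.45 open 0.0537 toolx [ 0.081  0.05  -0.995]
0 [[225.0, 192.9], [223.8, 183.9]]
10 [[225.3, 193.1], [223.7, 182.7]]
20 [[225.5, 192.5], [223.5, 181.0]]
30 [[225.5, 191.3], [223.3, 179.0]]
40 [[225.4, 189.3], [222.9, 176.6]]
50 [[225.1, 186.6], [222.5, 174.0]]
60 [[224.7, 183.3], [222.0, 171.1]]
col 223 rows from 163 [64, 66, 65, 64, 66, 64, 66, 65, 65, 66, 64, 65, 64, 65, 64, 64, 67, 69, 75, 71, 73, 103, 136, 155, 160, 159, 157, 142, 112, 81, 81, 102, 119, 129, 134, 138, 139, 139, 138, 138, 137, 138, 138, 139, 139, 138, 139, 138, 140, 139, 140, 139, 140, 136, 127]
```

Request:
arm_command(
  commands=[2.5,1,0.6,0,40,2.5,1,0.6,0,40,2.5,1,0.6,0,40],
)

```text
clock: 19.23
tool_pos: [0.5596, -0.1734, 0.1644]
orientation: [-120.0, 84.2, 28.8]
force: [-0.7, 2.9, 7.0]
opening: 0.0538
```

```bash
python3 -c "
from h import *
prof()"
```

```text
t 19.27 TCP board-frame mm: x -52.5 y 2.5 z 164.3 zang 148.6 tilt 5.8 F(u,v,z) -1.1 -2.2 6.3 M(u,v) -0.83 -0.17 open 0.0540 toolx [ 0.089  0.049 -0.995]
0 [[224.7, 193.7], [223.5, 184.7]]
10 [[225.1, 193.9], [223.5, 183.6]]
20 [[225.3, 193.4], [223.3, 181.9]]
30 [[225.3, 192.1], [223.1, 179.9]]
40 [[225.2, 190.2], [222.7, 177.5]]
50 [[224.9, 187.5], [222.3, 174.9]]
60 [[224.4, 184.2], [221.8, 172.1]]
col 223 rows from 164 [64, 62, 62, 61, 61, 61, 60, 61, 62, 61, 61, 61, 62, 61, 61, 64, 70, 79, 82, 75, 70, 83, 121, 145, 152, 152, 150, 139, 115, 83, 75, 100, 122, 134, 140, 139, 140, 139, 138, 138, 138, 138, 137, 138, 138, 139, 140, 139, 139, 140, 139, 140, 137, 128, 120]
```

Request:
arm_command(
  commands=[2.5,0.8,1.5,0,40,2.5,0.8,1.5,0,40,2.5,0.8,1.5,0,40,2.5,0.8,1.5,0,40],
)

```text
clock: 19.77
tool_pos: [0.5598, -0.1732, 0.1606]
orientation: [-125.2, 83.6, 23.8]
force: [-0.5, 0.7, 6.5]
opening: 0.0541
```

```bash
python3 -c "
from h import *
prof()"
```

```text
t 19.82 TCP board-frame mm: x -53.0 y 2.5 z 160.5 zang 148.8 tilt 6.4 F(u,v,z) 0.1 -0.8 6.0 M(u,v) -0.41 -0.19 open 0.0537 toolx [ 0.103  0.045 -0.994]
0 [[225.0, 194.8], [223.8, 185.8]]
10 [[225.3, 195.0], [223.7, 184.7]]
20 [[225.5, 194.5], [223.6, 183.1]]
30 [[225.5, 193.2], [223.3, 181.0]]
40 [[225.4, 191.3], [222.9, 178.7]]
50 [[225.1, 188.6], [222.5, 176.1]]
60 [[224.7, 185.3], [222.0, 173.2]]
col 223 rows from 165 [58, 57, 56, 58, 57, 56, 57, 55, 56, 57, 57, 56, 56, 58, 63, 73, 83, 85, 84, 83, 74, 68, 87, 119, 138, 142, 142, 137, 121, 90, 75, 96, 123, 138, 140, 140, 139, 139, 138, 138, 139, 140, 139, 139, 140, 139, 139, 138, 140, 140, 140, 137, 127, 121, 139]
```

Request:
arm_command(
  commands=[4,1,1,0,40,4,1,1,0,40,4,1,1,0,40],
)

```text
clock: 20.2
tool_pos: [0.5603, -0.1737, 0.1526]
orientation: [-127.7, 83.2, 21.4]
force: [-1.8, 1.7, 7.5]
opening: 0.0542
```

```bash
python3 -c "
from h import *
prof()
s=snapshot('scene'); I=s['frame'].astype(float).mean(2)
for u,v in ((233.8,223.8),(0,0)):pass
for (u,v) in ((160+95/6.5,140+415/6.5),(160+732/6.5,140+298/6.5)): print(I[int(v)-5:int(v)+6,int(u)-1:int(u)+2].mean(1).round(0))
"
```

```text
t 20.25 TCP board-frame mm: x -52.7 y 3.3 z 152.3 zang 148.9 tilt 6.8 F(u,v,z) -0.3 -0.9 6.0 M(u,v) -0.81 -0.26 open 0.0539 toolx [ 0.111  0.043 -0.993]
0 [[225.0, 196.8], [223.8, 188.0]]
10 [[225.3, 197.1], [223.8, 186.9]]
20 [[225.5, 196.6], [223.6, 185.3]]
30 [[225.6, 195.4], [223.4, 183.3]]
40 [[225.5, 193.4], [223.0, 180.9]]
50 [[225.2, 190.8], [222.6, 178.3]]
60 [[224.7, 187.6], [222.1, 175.6]]
col 223 rows from 167 [49, 50, 51, 47, 48, 50, 50, 49, 50, 52, 53, 65, 78, 85, 83, 86, 85, 86, 86, 85, 83, 78, 70, 84, 111, 127, 129, 125, 117, 97, 75, 91, 120, 135, 139, 140, 139, 138, 139, 139, 138, 139, 140, 141, 140, 141, 140, 140, 141, 137, 128, 122, 139, 157, 162]
[115.  92.  73.  73. 100. 118. 121. 117. 109.  93.  78.]
[ 82.  78.  74.  89. 112. 119. 117. 110.  93.  77.  98.]
```

Request:
arm_command(
  commands=[4,1.5,1,0,40,4,1.5,1,0,40],
)

```text
clock: 20.55
tool_pos: [0.5604, -0.1748, 0.147]
orientation: [-129.1, 82.9, 20.2]
force: [-0.8, 3.1, 6.7]
opening: 0.0538
```

```bash
python3 -c "
from h import *
prof()"
```

```text
t 20.60 TCP board-frame mm: x -51.7 y 3.8 z 146.6 zang 149.0 tilt 7.1 F(u,v,z) -1.5 -1.4 6.3 M(u,v) -0.82 -0.03 open 0.0539 toolx [ 0.116  0.043 -0.992]
0 [[225.0, 198.0], [223.8, 189.3]]
10 [[225.3, 198.3], [223.8, 188.2]]
20 [[225.5, 197.8], [223.6, 186.6]]
30 [[225.5, 196.6], [223.3, 184.6]]
40 [[225.4, 194.7], [223.0, 182.3]]
50 [[225.1, 192.1], [222.6, 179.7]]
60 [[224.7, 188.9], [222.1, 176.9]]
col 223 rows from 169 [44, 47, 47, 45, 47, 47, 46, 52, 68, 80, 85, 86, 85, 86, 85, 85, 84, 85, 85, 85, 84, 74, 69, 90, 108, 117, 120, 113, 96, 77, 91, 120, 134, 140, 139, 139, 140, 139, 140, 139, 140, 139, 140, 141, 140, 140, 140, 138, 128, 123, 140, 157, 162, 162, 160]
```

Request:
arm_command(
  commands=[1.5,2,0.5,0,40,1.5,2,0.5,0,40,0.5,2,0,0,40],
)

```text
clock: 20.98
tool_pos: [0.5607, -0.1764, 0.1464]
orientation: [-129.2, 82.4, 20.1]
force: [-1.0, 12.7, 3.9]
opening: 0.0539
```

```bash
python3 - <<'E'
from h import *
prof(); s=snapshot("scene")
cv2.imwrite("pics/c9.png",cv2.convertScaleAbs(cv2.resize(s["frame"][130:240,150:290],None,fx=5.5,fy=5.5,interpolation=cv2.INTER_CUBIC),alpha=1.6))
E
```

```text
t 21.02 TCP board-frame mm: x -50.7 y 5.0 z 146.4 zang 149.0 tilt 7.6 F(u,v,z) -8.1 -5.7 4.9 M(u,v) -2.37 2.50 open 0.0539 toolx [ 0.125  0.046 -0.991]
0 [[224.6, 197.9], [223.4, 189.1]]
10 [[224.9, 198.2], [223.3, 188.0]]
20 [[225.1, 197.7], [223.1, 186.4]]
30 [[225.1, 196.5], [222.9, 184.5]]
40 [[225.0, 194.6], [222.5, 182.1]]
50 [[224.7, 192.0], [222.1, 179.6]]
60 [[224.2, 188.8], [221.6, 176.8]]
col 222 rows from 169 [45, 46, 45, 47, 47, 45, 48, 56, 70, 82, 85, 85, 85, 84, 84, 84, 85, 85, 85, 84, 83, 76, 68, 85, 107, 116, 118, 113, 95, 76, 90, 120, 136, 139, 139, 138, 138, 139, 140, 139, 139, 140, 141, 141, 140, 142, 140, 138, 131, 124, 137, 156, 162, 162, 161]
```

View pics/c9.png

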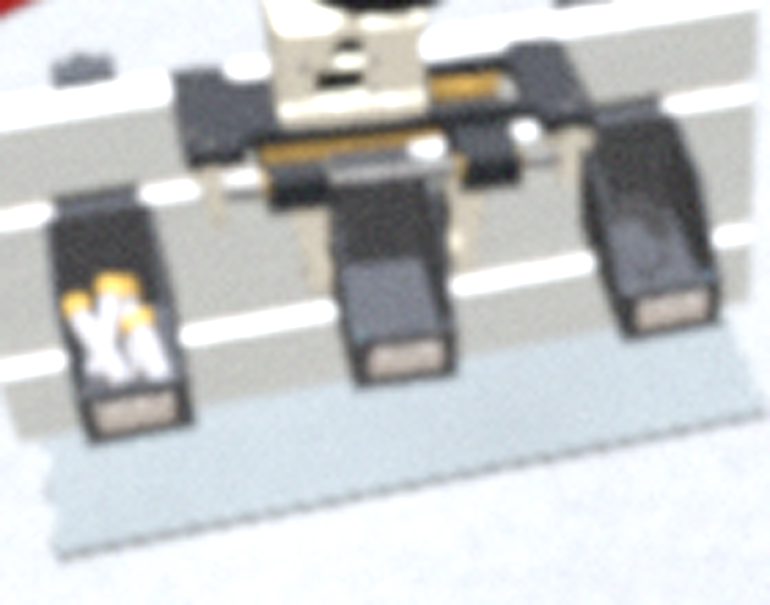

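Request:
arm_command(
  commands=[0,-0.8,0,0,40,0,0,0,0,62,0,0,0,0,70,0,0,0,0,85,0,0,0,0,100],
)

```text
clock: 21.7
tool_pos: [0.5619, -0.1758, 0.147]
orientation: [-129.7, 82.3, 19.6]
force: [-0.7, 0.6, 0.9]
opening: 0.0758
```

```bash
python3 -c "
from h import *
prof()"
```

```text
t 21.75 TCP board-frame mm: x -51.8 y 5.6 z 147.0 zang 149.0 tilt 7.7 F(u,v,z) -0.3 0.1 -0.1 M(u,v) -0.31 -0.31 open 0.0800 toolx [ 0.126  0.045 -0.991]
0 [[224.4, 198.1], [223.2, 189.3]]
10 [[224.7, 198.3], [223.1, 188.2]]
20 [[224.9, 197.9], [223.0, 186.6]]
30 [[224.9, 196.7], [222.7, 184.6]]
40 [[224.8, 194.7], [222.4, 182.3]]
50 [[224.5, 192.1], [221.9, 179.7]]
60 [[224.1, 188.9], [221.4, 176.9]]
col 222 rows from 169 [45, 44, 46, 44, 45, 45, 47, 56, 71, 82, 86, 87, 85, 85, 85, 84, 83, 85, 85, 85, 85, 85, 81, 74, 82, 106, 119, 118, 110, 94, 76, 93, 120, 136, 140, 139, 140, 139, 140, 140, 139, 140, 141, 141, 141, 141, 141, 138, 131, 123, 137, 156, 162, 162, 160]
```

Request:
arm_command(
  commands=[0,-10,0.5,0,100,0,-20,0.5,0,100,0,-30,0,0,100,0,-35,0,0,100,0,-35,0,0,100],
)

```text
clock: 22.38
tool_pos: [0.6286, -0.0608, 0.1611]
orientation: [-129.7, 82.3, 19.3]
force: [-0.1, -0.5, -0.5]
opening: 0.0877
```

Request:
arm_command(
  commands=[-40,-20,0,0,100,-50,-20,0,0,100,-50,-20,0,0,100,-50,0,0,0,100,0,0,0,0,100],
)

```text
clock: 23.0
tool_pos: [0.6371, -0.0108, 0.3612]
orientation: [-129.9, 82.3, 19.5]
force: [-0.6, -1.1, -0.5]
opening: 0.0874
```

```bash
python3 - <<'E'
from h import *
disp(); s=snapshot("scene"); t=snapshot("top")
f=lambda I,k:cv2.resize(I,None,fx=k,fy=k,interpolation=cv2.INTER_CUBIC)
I=np.zeros((560,800,3),np.uint8); A=f(s["frame"][100:340,130:300],2.3)[:560,:391]; B=f(t["frame"][100:330,330:510],2.2)[:560,:396]
I[:A.shape[0],:A.shape[1]]=A; I[:B.shape[0],400:400+B.shape[1]]=B
cv2.imwrite("pics/c10.png",cv2.convertScaleAbs(I,alpha=1.6))
E
```

```text
t 23.00 TCP board-frame mm: x -231.8 y -16.5 z 361.2 zang 149.1 tilt 7.7 F(u,v,z) 1.3 0.0 -0.5 M(u,v) -0.38 -0.32 open 0.0874 toolx [ 0.126  0.045 -0.991]
```

View pics/c10.png

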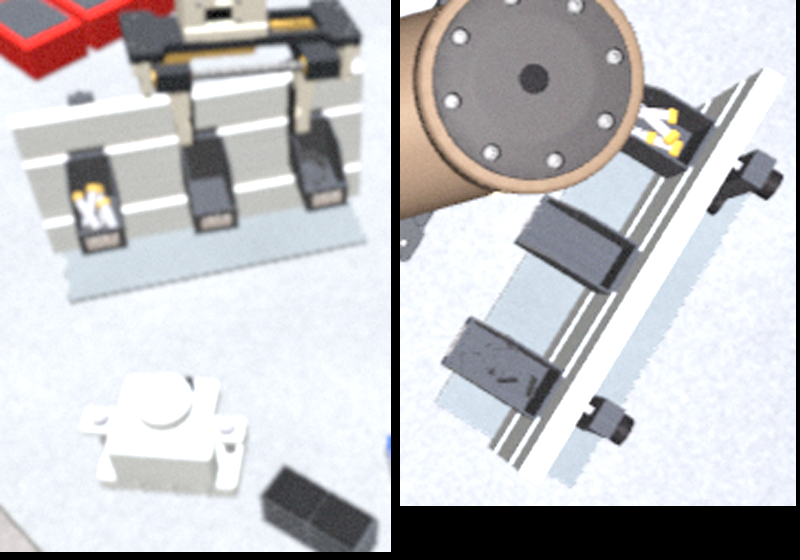

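```bash
python3 -c "
from h import *
print(close_job()); disp()"
```

```text
the job is handed in; nothing more can be done
None
the job is handed in; nothing more can be done
```

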